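Back the plaster-mould press off by one turn of its hand wheel

ROBOT

A 7-joint arm with a two-finger parallel gripper is mounted at the origin on the work surface. World frame = base frame: x ahead of the robot, y to its left, z up, the work surface at z = 0. Lengths are in m, angles in rad, forces in N, time in s.
With the tool pointing down it reaches from about 0.4 to 0.85 m from the base axis. Payload 10.4 kg.
Tool frame: the origin (TCP) lies where the fingers leave the gripper's body, on its centre line; the fingertips stand 70 mm ahead of it and the grasp point (between the pads) lies r.grip_depth ahead of it (r.grip_depth is the distance from the TCP to the grasp point, in m); z points along the fingers, y is the direction in which the jaws open and shut (so a half turn about z gives the same grasp; the last joint's range is limited). The gripper opens to 87 mm and grips with 3 to 60 N. Pads are 19 mm wide; open, the fingers measure 117 mm over their backs; the gripper's body (75 mm by 190 mm) begins 51 mm behind the grasp point.
Start: joints at [1.103, 0.332, -0.065, 1.46, 0.022, 1.35, -0.088], TCP at [0.269, -0.564, 0.292] pointing down, gripper open.
Joint ranges: [-2.6, 2.6], [-0.5, 2.12], [-1.47, 1.34], [0.16, 2.42], [-1.27, 4.41], [0.06, 2.06], [-2.6, 2.6]. Speed limits (rad/s): [2.22, 2.22, 2.79, 2.79, 3.14, 3.14, 3.14].

INTERFACE

Orientations are given as a unit quaternion [x, y, z, w].
In Python, from bench import monitor, viewer, workorder, nets, r gives the robot as it stands.
- The arm moves only by the tool drive_tool, never from a script. Its argument "plan" is a list of rows, each an object of numbers: "rx", "ry", "rz": the turn, a rotation vector about the tool's x, y, z in units of 360 degrees (1.0 is 360 degrees); "x", "y", "z": the shift along the tool's x, y, z in units of 1000 mm (1.0 is 1000 mm); "fingers": the opening, from 0 (shut) to 1 (fully open). In form: [{"rx": .., "ry": .., "rz": .., "x": .., "y": .., "z": .., "fingers": ..}, ...]. A call has 1 to 12 rows; each row is the pose to reach, as a shift and turn from the pose commanded when the call began, along the tool's axes at that moment, turning the shorter way round; what a row does not reach only later rows make up. A row lasts 1/8 s, in which the tool goes at most 62.5 mm and 10.7 degrees, less where a joint would pass 70% of its speed; a pose out of reach is approached as far as the arm can. A call with a number of a shift or a turn outside -1 to 1 is refused whole. A call with a gripper value outside its range is refused whole. The fingers move at their own pace and stop on an object; "squeeze" is the grip in N (left out, the last holds). Time passes only in rows, so rows that repeat a pose let the fingers close. It gives the time, the measured TCP pose, the force and the opening at its end, in the units of the state.
- monitor.read_state(): the state, without advancing time (a new reading comes with each control period).
- viewer.camera(name): name is "side" or "top" or "wrist"; returns a dict with "color" (420x560x3 uint8, red, green, blue), "depth" (420x560 float32, m along the optical axis (not along the pixel's ray), 0 where there is no reading), "camera_matrix" (3x3 intrinsics, pixels), "xyz" and "rotation" of the camera in the world. Camera axes: x right, y down, z forward; pixel columns grow to the right and rows downward; lengths in m; the calibration is good to about 2 mm. A picture is of the moment at which its call begins.
- workorder.close_job(): hands the job in, once; it reports no verdict.
Trained networks look in the newest picture that a camera, given by its name, has taken for a name from the list of things; names that differ only in an ending like _2 or _b are one class to them, and where a whole thing is asked for, a point or a joint stands for the part that bears it (a point fixed in the world has none). Each returns a list of dicts, best first, with "confidence" (0 to 1); they miss things now and then, are a little off and sometimes report something else, mostly with a low value. They report only what shows in the picture. A call takes as long as a camera call.
- nets.find_in(label, camera): "centre" ([x, y, z] in m, in world coordinates, good to about 4 mm: the middle of the surface that is visible of it).
- nets.regions_of(label, camera): "region" (420x560 bool, what is visible of it).
The state is a dict: "time": time; "joint_positions": joint angles; "joint_vel": joint speeds; "joint_torque": joint torques, N m; "ee_pos": TCP position; "eef_rot": TCP orientation; "ft_force": force on the tool from outside, world axes, zero at the start; "torque": the same for the moment, N m; "width": finger opening in m.
Only numpy, scipy, OpenCV 4.12 (cv2) and the standard library are available. Lean on these libraries where they do the work, as an engineer would, in place of code of your own. Each camera call takes 0.05 s, during which the arm holds its last target.

TASK

Back the plaster-mould press off by exactly one turn: with the fingertips, push against the yellow side of the hand wheel's spoke handle and drive it counter-clockwise (seen from above) once right round, no further, until it stands over the red pointer again as it does now. Only push the handle from that side, do not take it between the fingers, and leave the mug, jar, tub and brush where they are. Finish clear of everything.

Things in the scene. Friction and masses are not known exactly. Their poses are not given: they have to be found in the camera images.
- wheel (a joint): Angle of the hand wheel about its upright axis, rad: 0 at the start (handle over the red pointer), growing counter-clockwise seen from above; one full turn is 6.283. No stop or spring near 0 or at one turn: it turns stiffly (about 0.25 N m, some 3 N at the handle) and stays where it is left. Each turn lifts the press plate 8 mm off the mould.
- wheel_centre (a point): Point on the wheel's upright axis at mid-height of rim and handle (209 mm above the bench). Dark steel wheel, rim 120 mm outer diameter and 16 mm thick, three spokes, hub 40 mm across whose top is 10 mm above this point; the screw end (16 mm across) stands up to 40 mm above this point. The wheel is on top of a grey press whose bridge top is 59 mm below this point. The axes turn with the wheel: x points out along the handle, z up.
- handle_mid (a point): Middle of the spoke handle, 90 mm out from the wheel's axis. The handle is a level straight bar that points radially outwards from the rim: from 55 to 125 mm from the axis, 24 mm wide, 30 mm high (15 mm above and below this point), half yellow and half black along its length. Axes turn with the wheel: x radially outwards, y counter-clockwise (from yellow side to black side), z up.
- handle_yellow: The yellow half of the handle, 70 x 12 x 30 mm, origin at its centre, axes as handle_mid. Its outer face (at y = -6 mm in its frame) is the clockwise, trailing side: the one to push.
- handle_black: The black half of the handle, 70 x 12 x 30 mm, origin at its centre, axes as handle_mid; the leading side, not to be touched while the yellow half is touched.
- pointer_tip (a point): Top of the round red end (24 mm across) of the fixed red pointer, 143 mm from the wheel's axis and 44 mm below wheel_centre. The pointer is a bar 12 mm wide, 6 mm thick, that runs level below the handle, at 29 mm below the handle's underside, and shows where the handle starts and must end. It can point any way.
- press: The grey press, origin at the centre of the underside of its base (180 x 240 mm, its long side along its y), directly below the wheel's axis; columns and bridge (60 x 230 mm, top at 150 mm, nuts on it to 159 mm) along its y; a white plaster mould sits inside. Fixed to the bench.
- mug: White mug, 80 mm across, 90 mm high, loose on the bench; origin at the centre of its underside. Leave alone.
- glaze_jar: Amber glaze jar with white lid, 72 mm across, 120 mm high, loose; origin at the centre of its underside. Leave alone.
- red_tub: Red plastic tub, 100 mm across, 100 mm high, loose; origin at the centre of its underside. Leave alone.
- brush: Flat brush with wooden handle lying on the bench, 200 mm long, 42 mm wide, 20 mm high; origin at the middle of its underside, x towards the bristles. Leave alone.

How it is judged:
On the way, in this order (a step that is already met when the one before it is completed fails the run):
1. the fingers push the yellow side of the handle in the first half of the turn (value of joint wheel between 0.8 and 3 rad and contact force between the fingers and handle_yellow above 0.5 N), for 0.1 s.
2. the fingers push the yellow side of the handle in the second half of the turn (value of joint wheel between 3.3 and 6 rad and contact force between the fingers and handle_yellow above 0.5 N), for 0.1 s.
At the end, for the whole second after the job is handed in: The hand wheel has made one counter-clockwise turn (6.283 rad, within 0.14 rad either way, about 8 degrees) and is at rest with its handle over the red pointer; mug, jar, tub and brush are within 20 mm of where they were (value of joint wheel between 6.1432 and 6.4232 rad and velocity of joint wheel between -0.05 and 0.05 rad/s and distance of each of mug, glaze_jar, red_tub, brush from where it was at the start of the episode below 0.02 m); the robot touches nothing.
It fails at once if the wheel is driven more than 0.4 rad past one turn (value of joint wheel above 6.6832 rad).
It fails at once if the wheel is turned the wrong way by more than 0.3 rad (value of joint wheel below -0.3 rad).
It fails at once if the handle is taken between the fingers (both its sides pressed at once) (contact force between the fingers and handle_yellow above 1 N and contact force between the fingers and handle_black above 1 N).
It fails at once if the mug, jar, tub or brush is moved or lifted by more than 20 mm (distance of any of mug, glaze_jar, red_tub, brush from where it was at the start of the episode above 0.02 m).
It also fails if it takes over 54 s, if anything falls off the work surface, if the arm or the gripper's body presses on something with over 40 N, if the wrist force passes 120 N, or if a joint passes its speed limit or range.

## Working session

There is one attempt and no reset: what is moved stays moved. The work goes in short steps, Python scripts to look and compute and a tool call to move; the robot and the scene stay as the last step left them, time stands still between calls to the robot, and variables do not carry over. Pictures are saved under pics/ and viewed, and the job is handed in when it is done.

Besides the shell and the picture viewer there is one more tool, called after "Request:" in YAML: its name, and indented under it one key for each argument. drive_tool: Moves the arm, as the interface text tells. Its arguments: {"type":"object","properties":{"plan":{"type":"array","items":{"type":"object","properties":{"rx":{"type":"number","minimum":-1,"maximum":1},"ry":{"type":"number","minimum":-1,"maximum":1},"rz":{"type":"number","minimum":-1,"maximum":1},"x":{"type":"number","minimum":-1,"maximum":1},"y":{"type":"number","minimum":-1,"maximum":1},"z":{"type":"number","minimum":-1,"maximum":1},"fingers":{"type":"number"}}}},"squeeze":{"type":"number"}},"required":["plan"]}

```bash
ls; mkdir -p pics; python3 - <<'E'
from bench import monitor, viewer, workorder, nets, r
import cv2,numpy as np
s=monitor.read_state()
for k,v in s.items(): print(k,np.round(v,3))
print(r.grip_depth, [a for a in dir(r) if a[0]!='_'])
for c in ['side','top','wrist']:
    d=viewer.camera(c); cv2.imwrite(f'pics/{c}0.png',d['color'][:,:,::-1])
    print(c,np.round(d['xyz'],3),np.round(d['rotation'],3).tolist(),d['camera_matrix'][0])
    for l in ['wheel','wheel_centre','handle_yellow','handle_black','pointer_tip','press','mug','glaze_jar','red_tub','brush']:
        try: print(l,[(np.round(q['centre'],3).tolist(),round(q['confidence'],2)) for q in nets.find_in(l,c)[:2]])
        except Exception as e: print(l,e)
E
```

```text
pics
time 0.0
joint_positions [ 1.103  0.333 -0.065  1.461  0.022  1.35  -0.089]
joint_vel [-0.001  0.     0.002  0.002  0.002  0.     0.001]
joint_torque [-1.0000e-03 -6.2326e+01  2.4000e-02 -3.8990e+01 -6.2000e-02  4.0000e-02
  0.0000e+00]
ee_pos [ 0.269 -0.564  0.291]
eef_rot [ 0.975  0.221 -0.    -0.001]
ft_force [-0.706 -0.151  0.967]
torque [-0.007  0.057 -0.01 ]
width 0.087
0.051 ['PlanningError', 'grip_depth']
side [0.41  0.762 0.988] [-0.103, 0.933, -0.342, 0.045] [473.84434325   0.         279.53995564]
wheel [([0.558, -0.124, 0.221], 0.56)]
wheel_centre [([0.558, -0.12, 0.211], 0.94)]
handle_yellow [([0.49, -0.148, 0.215], 0.59), ([0.507, -0.161, 0.226], 0.3)]
handle_black [([0.509, -0.161, 0.226], 0.65)]
pointer_tip [([0.55, -0.125, 0.215], 0.88)]
press [([0.564, -0.039, 0.049], 0.79)]
mug [([0.57, -0.36, 0.07], 0.85), ([0.506, -0.16, 0.225], 0.33)]
glaze_jar [([0.537, 0.127, 0.097], 0.95), ([0.494, -0.144, 0.215], 0.5)]
red_tub [([0.771, -0.141, 0.062], 0.62)]
brush [([0.394, -0.111, 0.022], 0.6)]
top [0.494 0.066 0.967] [0.711, -0.701, 0.044, -0.037] [422.20883988   0.         273.94740291]
wheel [([0.559, -0.122, 0.217], 0.77)]
wheel_centre [([0.554, -0.126, 0.218], 0.56)]
handle_yellow [([0.495, -0.151, 0.224], 0.7)]
handle_black [([0.5, -0.164, 0.227], 0.77)]
pointer_tip [([0.557, -0.125, 0.217], 0.71)]
press [([0.563, -0.07, 0.096], 0.92)]
mug [([0.575, -0.335, 0.052], 0.74)]
glaze_jar [([0.536, 0.103, 0.121], 0.87)]
red_tub [([0.784, -0.154, 0.045], 0.6), ([0.5, -0.164, 0.224], 0.33)]
brush [([0.396, -0.121, 0.02], 0.78)]
wrist [ 0.328 -0.536  0.384] [0.839, -0.53, -0.064, 0.102] [317.18064826   0.         278.75243552]
wheel []
wheel_centre []
handle_yellow []
handle_black []
pointer_tip []
press []
mug []
glaze_jar []
red_tub []
brush []
```

View pics/top0.png

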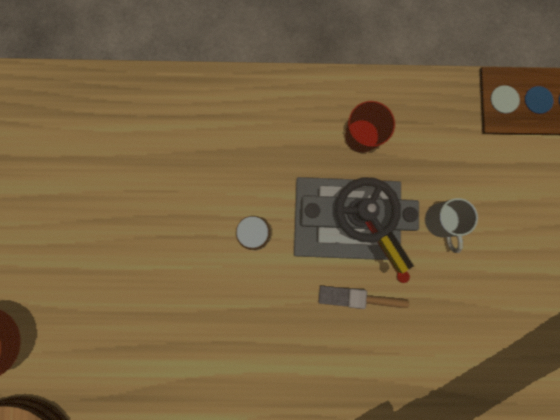

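View pics/side0.png

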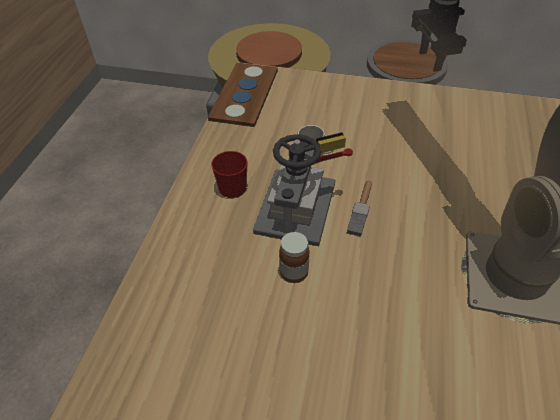

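```bash
cat > h.py <<'E'
from bench import monitor, viewer, nets
import cv2,numpy as np
def R(c):
    from scipy.spatial.transform import Rotation as Ro
    q=np.array(c['rotation']); return Ro.from_quat(q).as_matrix() if q.size==4 else q
def cloud(d):
    z=d['depth'];K=d['camera_matrix'];v,u=np.mgrid[:z.shape[0],:z.shape[1]]
    p=np.stack([(u-K[0,2])/K[0,0]*z,(v-K[1,2])/K[1,1]*z,z],-1)
    return p@R(d).T+np.array(d['xyz'])
def masks(d):
    P=cloud(d);h=cv2.cvtColor(d['color'],cv2.COLOR_RGB2HSV)
    near=(d['depth']>0)
    yel=near&(h[...,0]>20)&(h[...,0]<35)&(h[...,1]>120)&(h[...,2]>80)&(P[...,2]>.18)&(P[...,2]<.24)
    return P,h,yel
E
python3 - <<'E'
from h import *
for c in ['top','side']:
    d=viewer.camera(c);P,h,y=masks(d)
    top=y&(P[...,2]>.219)
    q=P[top];print(c,y.sum(),q.shape,q.min(0),q.max(0),q.mean(0))
    red=(d['depth']>0)&((h[...,0]<6)|(h[...,0]>174))&(h[...,1]>150)&(P[...,2]>.155)&(P[...,2]<.175)
    q=P[red];print('red',len(q),q.mean(0) if len(q) else '',q.min(0),q.max(0))
    # wheel pts at rim-height
    w=(abs(P[...,2]-.217)<.006)&(np.hypot(P[...,0]-.558,P[...,1]+.123)<.075)&~y&(h[...,2]<120)
    q=P[w][:,:2]; 
    (cx,cy),rad=cv2.minEnclosingCircle(q.astype(np.float32)); print('rim',len(q),cx,cy,rad)
    s=(P[...,2]>.235)&(np.hypot(P[...,0]-.558,P[...,1]+.123)<.03);print('screw',P[s].mean(0),P[s].max(0),P[s].min(0))
E
```

```text
top 304 (304, 3) [ 0.46468634 -0.17388607  0.22052799] [ 0.52709019 -0.12919881  0.22878136] [ 0.49629845 -0.15152249  0.22450412]
red 118 [ 0.49551686 -0.15790402  0.16569309] [ 0.44560175 -0.1946207   0.16284717] [ 0.55589635 -0.11634262  0.16873056]
rim 1969 0.5583321452140808 -0.12275727093219757 0.07471071928739548
screw [ 0.57506985 -0.10825254  0.24022401] [ 0.58325939 -0.10145846  0.24296851] [ 0.56779382 -0.11583283  0.23598977]
side 106 (106, 3) [ 0.46498017 -0.17437086  0.22136899] [ 0.52825236 -0.12886482  0.22783548] [ 0.49664919 -0.15114578  0.22387172]
red 135 [ 0.48150967 -0.16543289  0.16448304] [ 0.44436167 -0.19314407  0.16020654] [ 0.52704743 -0.13433909  0.16846106]
rim 765 0.5585183501243591 -0.1228613331913948 0.07456951588392258
screw [ 0.57522828 -0.10712504  0.23893931] [ 0.58263238 -0.0990066   0.2408673 ] [ 0.5695934  -0.11357954  0.2368072 ]
```

```bash
python3 - <<'E'
from h import *
from scipy.optimize import least_squares
for c in ['top','side']:
    d=viewer.camera(c);P,h,y=masks(d)
    w=(abs(P[...,2]-.217)<.006)&~y&(h[...,2]<120)
    q=P[w][:,:2]; c0=np.array([.573,-.109])
    for it in range(4):
        dd=np.linalg.norm(q-c0,axis=1)
        g=q[(dd>.04)&(dd<.064)]
        f=least_squares(lambda p:np.linalg.norm(g-p[:2],axis=1)-p[2],[*c0,.053],loss='soft_l1',f_scale=.003)
        c0=f.x[:2]
    print(c,'centre',f.x,len(g))
    q=P[y&(P[...,2]>.219)][:,:2]; m=q.mean(0)
    (rc,sz,ang)=cv2.minAreaRect((q*1000).astype(np.float32)); print('yellow',rc,sz,ang)
    u,s,vt=np.linalg.svd(q-m); dirv=vt[0]*np.sign(vt[0]@(m-c0)); print('ydir',np.degrees(np.arctan2(dirv[1],dirv[0])),np.linalg.norm(m-c0),np.degrees(np.arctan2(*(m-c0)[::-1])))
    bl=(abs(P[...,2]-.224)<.006)&~y&(h[...,2]<110)
    Q=P[bl][:,:2];r_=np.linalg.norm(Q-c0,axis=1);Q=Q[(r_>.068)&(r_<.13)];mb=Q.mean(0);print('black',mb,len(Q),np.degrees(np.arctan2(*(mb-c0)[::-1])))
    red=(d['depth']>0)&((h[...,0]<6)|(h[...,0]>174))&(h[...,1]>150)&(P[...,2]>.155)&(P[...,2]<.175)
    Q=P[red][:,:2];r_=np.linalg.norm(Q-c0,axis=1);Q=Q[r_>.131];print('tip',(Q.max(0)+Q.min(0))/2,len(Q));t=Q.mean(0)-c0;print('tip ang',np.degrees(np.arctan2(t[1],t[0])),np.linalg.norm(t))
    for l in ['mug','glaze_jar','red_tub','brush']:
        try:
            R_=nets.regions_of(l,c)[0]['region'];A=P[R_&(d['depth']>0)];print(l,np.percentile(A,2,axis=0).round(3),np.percentile(A,98,axis=0).round(3))
        except Exception as e: print(l,e)
E
```

```text
top centre [ 0.57502837 -0.10711958  0.05128487] 1568
yellow (496.529296875, -151.71070861816406) (69.73541259765625, 13.266277313232422) 32.003543853759766
ydir -147.89630139740217 0.0902828339101648 -150.57076755699725
black [ 0.49633047 -0.16400188] 227 -144.14085579467894
tip [ 0.4529168  -0.18504901] 66
tip ang -147.56685995238078 0.14424708342926532
mug [ 0.51  -0.364  0.   ] [ 0.612 -0.287  0.092]
glaze_jar [0.503 0.072 0.001] [0.57  0.134 0.124]
red_tub [ 0.725 -0.19   0.002] [ 0.817 -0.099  0.102]
brush [ 0.379 -0.234  0.011] [ 0.421 -0.045  0.023]
side centre [ 0.57484223 -0.10471618  0.05169737] 603
yellow (496.99444580078125, -152.09320068359375) (69.930419921875, 17.60961151123047) 30.759510040283203
ydir -148.17626472199652 0.09110688092829372 -149.21422673940853
black [ 0.49566353 -0.15927383] 101 -145.43142778103456
tip [ 0.45548261 -0.18319654] 48
tip ang -146.96505020460236 0.1423717945085504
mug [ 0.726 -0.193  0.001] [ 0.818 -0.097  0.101]
glaze_jar [0.503 0.077 0.008] [0.571 0.14  0.122]
red_tub [ 0.725 -0.191  0.005] [ 0.816 -0.097  0.1  ]
brush [ 0.38  -0.228  0.01 ] [ 0.421 -0.042  0.023]
```

Request:
drive_tool:
  plan:
    - {"z": -0.04, "rz": 0.025, "fingers": 0}
    - {"z": -0.07, "rz": 0.05, "fingers": 0}
    - {"z": -0.07, "rz": 0.071, "fingers": 0}
    - {"z": -0.07, "rz": 0.071, "fingers": 0}
    - {"z": -0.07, "rz": 0.071, "fingers": 0}
  squeeze: 10

```text
validation failed for argument at $.pl...
```

Request:
drive_tool:
  plan:
    - {"rx": 0, "ry": 0, "rz": 0.025, "x": 0, "y": 0, "z": -0.04, "fingers": 0}
    - {"rx": 0, "ry": 0, "rz": 0.05, "x": 0, "y": 0, "z": -0.07, "fingers": 0}
    - {"rx": 0, "ry": 0, "rz": 0.071, "x": 0, "y": 0, "z": -0.07, "fingers": 0}
    - {"rx": 0, "ry": 0, "rz": 0.071, "x": 0, "y": 0, "z": -0.07, "fingers": 0}
    - {"rx": 0, "ry": 0, "rz": 0.071, "x": 0, "y": 0, "z": -0.07, "fingers": 0}
  squeeze: 10

```text
time: 2.88
ee_pos: [0.2689, -0.564, 0.3617]
eef_rot: [1.0, 0.001, -0.0, -0.0]
ft_force: [-0.6, 0.5, 0.4]
width: 0.0449
```

Request:
drive_tool:
  plan:
    - {"rx": 0, "ry": 0, "rz": 0, "x": 0.02, "y": -0.046, "z": 0, "fingers": 0}
    - {"rx": 0, "ry": 0, "rz": 0, "x": 0.04, "y": -0.092, "z": 0, "fingers": 0}
    - {"rx": 0, "ry": 0, "rz": 0, "x": 0.06, "y": -0.14, "z": 0, "fingers": 0}
    - {"rx": 0, "ry": 0, "rz": 0, "x": 0.08, "y": -0.19, "z": 0, "fingers": 0}
    - {"rx": 0, "ry": 0, "rz": 0, "x": 0.1, "y": -0.24, "z": 0, "fingers": 0}
    - {"rx": 0, "ry": 0, "rz": 0, "x": 0.12, "y": -0.29, "z": 0, "fingers": 0}
    - {"rx": 0, "ry": 0, "rz": 0, "x": 0.14, "y": -0.34, "z": 0, "fingers": 0}
    - {"rx": 0, "ry": 0, "rz": 0, "x": 0.16, "y": -0.39, "z": 0, "fingers": 0}
    - {"rx": 0, "ry": 0, "rz": 0, "x": 0.18, "y": -0.43, "z": 0, "fingers": 0}
    - {"rx": 0, "ry": 0, "rz": 0, "x": 0.194, "y": -0.457, "z": 0, "fingers": 0}
    - {"rx": 0, "ry": 0, "rz": 0, "x": 0.194, "y": -0.457, "z": 0, "fingers": 0}
    - {"rx": 0, "ry": 0, "rz": 0, "x": 0.194, "y": -0.457, "z": 0, "fingers": 0}

```text
time: 4.38
ee_pos: [0.4632, -0.1082, 0.362]
eef_rot: [1.0, -0.0, -0.0, 0.0]
ft_force: [0.4, -0.5, 0.4]
width: 0.0006
```

```bash
cat > look.py <<'E'
import sys
from h import *
n=sys.argv[1]; cam=sys.argv[2] if len(sys.argv)>2 else 'top'
d=viewer.camera(cam);P,h,y=masks(d);cv2.imwrite(f'pics/{n}.png',d['color'][:,:,::-1])
c0=np.array([.575,-.107])
q=P[y&(P[...,2]>.216)&(np.linalg.norm(P[...,:2]-c0,axis=2)<.14)][:,:2]
if len(q)>20:
    (rc,sz,ang)=cv2.minAreaRect((q*1000).astype(np.float32));m=q.mean(0)
    u,s,vt=np.linalg.svd(q-m);v=vt[0]*np.sign(vt[0]@(m-c0));print('n',len(q),'handle ang',np.degrees(np.arctan2(v[1],v[0])),'mid yellow',m,'polar+3.8',np.degrees(np.arctan2(*(m-c0)[::-1]))+3.8,'size',sz)
s=monitor.read_state();print(s['time'],np.round(s['ee_pos'],4),np.round(s['ft_force'],2),s['width'])
E
python3 look.py a1
```

```text
n 73 handle ang -147.13728498871822 mid yellow [ 0.51451388 -0.14064958] polar+3.8 -147.11197798700002 size (24.426942825317383, 9.569157600402832)
4.425 [ 0.4631 -0.1085  0.3621] [-0.38 -0.65 -0.83] 0.0006883529215685874
```

View pics/a1.png

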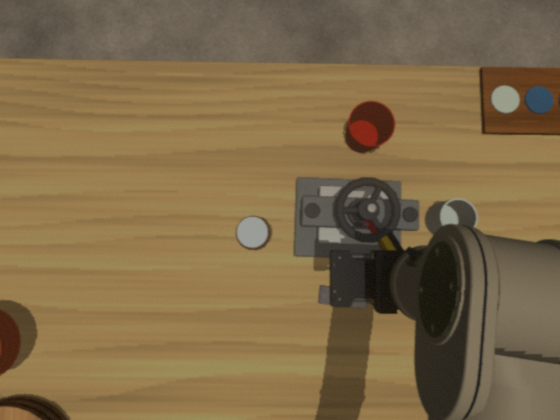

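```bash
cat > path.py <<'E'
import numpy as np,sys
c0=np.array([.575,-.107])
def tgt(deg,gap=0,xh=.095,th0=-147.4):
    t=np.radians(th0+deg);er=np.array([np.cos(t),np.sin(t)]);et=np.array([-er[1],er[0]])
    s=.0095*abs(et[0])+.015*abs(et[1])   # tool x=world x
    return c0+xh*er-(.012+s+gap)*et
if __name__=='__main__':
    x0,y0=map(float,sys.argv[1:3]); a,b,n=float(sys.argv[3]),float(sys.argv[4]),int(sys.argv[5])
    for d in np.linspace(a,b,n):
        p=tgt(d); print(round(d,1),p.round(4),'x %.4f y %.4f'%(p[0]-x0,-(p[1]-y0)), round(np.hypot(*p),3))
E
python3 path.py .463 -.107 -20 60 17
```

```text
-20.0 [ 0.476  -0.0997] x 0.0130 y -0.0073 0.486
-15.0 [ 0.4756 -0.1079] x 0.0126 y 0.0009 0.488
-10.0 [ 0.476  -0.1163] x 0.0130 y 0.0093 0.49
-5.0 [ 0.4771 -0.1247] x 0.0141 y 0.0177 0.493
0.0 [ 0.4789 -0.1331] x 0.0159 y 0.0261 0.497
5.0 [ 0.4816 -0.1414] x 0.0186 y 0.0344 0.502
10.0 [ 0.4851 -0.1496] x 0.0221 y 0.0426 0.508
15.0 [ 0.4894 -0.1575] x 0.0264 y 0.0505 0.514
20.0 [ 0.4945 -0.1651] x 0.0315 y 0.0581 0.521
25.0 [ 0.5004 -0.1722] x 0.0374 y 0.0652 0.529
30.0 [ 0.507  -0.1788] x 0.0440 y 0.0718 0.538
35.0 [ 0.5143 -0.1847] x 0.0513 y 0.0777 0.546
40.0 [ 0.5222 -0.19  ] x 0.0592 y 0.0830 0.556
45.0 [ 0.5307 -0.1945] x 0.0677 y 0.0875 0.565
50.0 [ 0.5396 -0.1982] x 0.0766 y 0.0912 0.575
55.0 [ 0.5489 -0.201 ] x 0.0859 y 0.0940 0.585
60.0 [ 0.5572 -0.2029] x 0.0942 y 0.0959 0.593
```

Request:
drive_tool:
  plan:
    - {"rx": 0, "ry": 0, "rz": 0, "x": 0, "y": 0, "z": 0.04, "fingers": 0}
    - {"rx": 0, "ry": 0, "rz": 0, "x": 0, "y": 0, "z": 0.08, "fingers": 0}
    - {"rx": 0, "ry": 0, "rz": 0, "x": 0, "y": 0, "z": 0.094, "fingers": 0}
    - {"rx": 0, "ry": 0, "rz": 0, "x": 0, "y": 0, "z": 0.094, "fingers": 0}

```text
time: 4.92
ee_pos: [0.4633, -0.108, 0.2683]
eef_rot: [1.0, -0.001, -0.0, -0.0]
ft_force: [0.7, 0.5, 0.5]
width: 0.0002
```

```bash
python3 look.py s2 side
```

```text
4.975 [ 0.4639 -0.1079  0.2693] [ 0.83 -0.52  0.62] 0.00017341034159390527
```

View pics/s2.png

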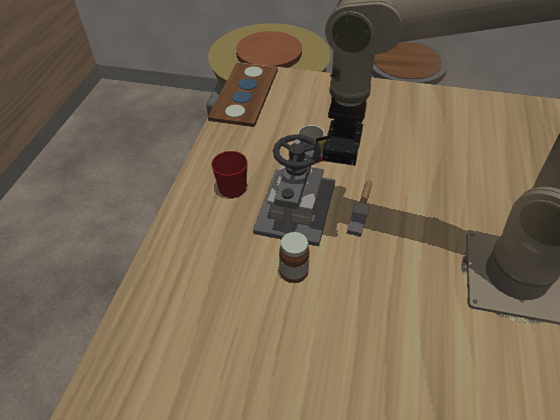

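Request:
drive_tool:
  plan:
    - {"rx": 0, "ry": 0, "rz": 0, "x": 0.013, "y": 0.008, "z": 0, "fingers": 0}
    - {"rx": 0, "ry": 0, "rz": 0, "x": 0.014, "y": 0.017, "z": 0, "fingers": 0}
    - {"rx": 0, "ry": 0, "rz": 0, "x": 0.016, "y": 0.025, "z": 0, "fingers": 0}
    - {"rx": 0, "ry": 0, "rz": 0, "x": 0.0185, "y": 0.0335, "z": 0, "fingers": 0}
    - {"rx": 0, "ry": 0, "rz": 0, "x": 0.022, "y": 0.0415, "z": 0, "fingers": 0}
    - {"rx": 0, "ry": 0, "rz": 0, "x": 0.0265, "y": 0.0495, "z": 0, "fingers": 0}
    - {"rx": 0, "ry": 0, "rz": 0, "x": 0.0315, "y": 0.057, "z": 0, "fingers": 0}
    - {"rx": 0, "ry": 0, "rz": 0, "x": 0.0375, "y": 0.064, "z": 0, "fingers": 0}
    - {"rx": 0, "ry": 0, "rz": 0, "x": 0.044, "y": 0.071, "z": 0, "fingers": 0}
    - {"rx": 0, "ry": 0, "rz": 0, "x": 0.0515, "y": 0.0765, "z": 0, "fingers": 0}
    - {"rx": 0, "ry": 0, "rz": 0, "x": 0.059, "y": 0.082, "z": 0, "fingers": 0}

```text
time: 6.35
ee_pos: [0.5229, -0.1899, 0.2681]
eef_rot: [1.0, -0.001, -0.0, 0.0]
ft_force: [-2.1, 3.3, 0.3]
width: 0.0006
```

```bash
python3 look.py a3; python3 look.py s3 side; python3 path.py .522 -.190 40 110 15
```

```text
6.4 [ 0.5235 -0.1907  0.2681] [-1.5  -0.08 -0.4 ] 0.000737298985675037
6.45 [ 0.5231 -0.1905  0.2681] [ 0.07 -0.42  0.46] 0.0004573689135054421
40.0 [ 0.5222 -0.19  ] x 0.0002 y 0.0000 0.556
45.0 [ 0.5307 -0.1945] x 0.0087 y 0.0045 0.565
50.0 [ 0.5396 -0.1982] x 0.0176 y 0.0082 0.575
55.0 [ 0.5489 -0.201 ] x 0.0269 y 0.0110 0.585
60.0 [ 0.5572 -0.2029] x 0.0352 y 0.0129 0.593
65.0 [ 0.5644 -0.2043] x 0.0424 y 0.0143 0.6
70.0 [ 0.5718 -0.2051] x 0.0498 y 0.0151 0.607
75.0 [ 0.5793 -0.2053] x 0.0573 y 0.0153 0.615
80.0 [ 0.587  -0.2049] x 0.0650 y 0.0149 0.622
85.0 [ 0.5948 -0.2039] x 0.0728 y 0.0139 0.629
90.0 [ 0.6025 -0.2022] x 0.0805 y 0.0122 0.636
95.0 [ 0.6102 -0.1998] x 0.0882 y 0.0098 0.642
100.0 [ 0.6178 -0.1967] x 0.0958 y 0.0067 0.648
105.0 [ 0.6253 -0.1928] x 0.1033 y 0.0028 0.654
110.0 [ 0.6324 -0.1883] x 0.1104 y -0.0017 0.66
```

View pics/a3.png

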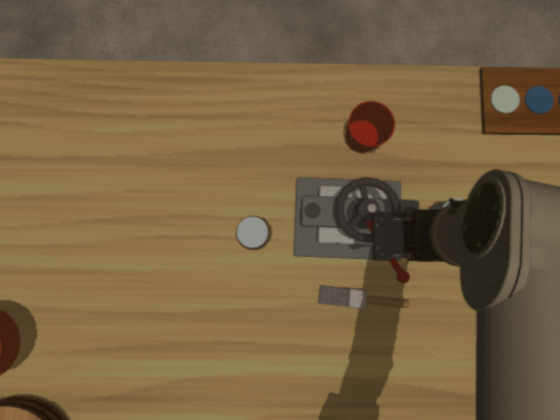

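View pics/s3.png

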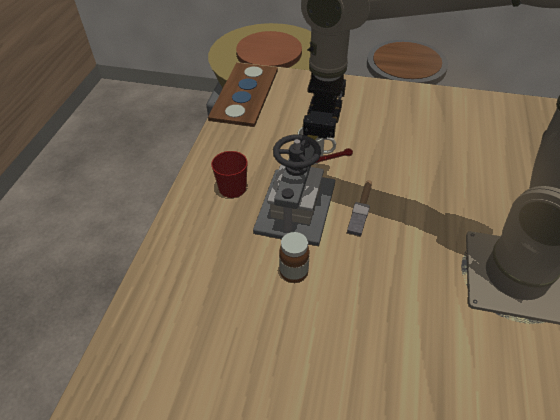

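Request:
drive_tool:
  plan:
    - {"rx": 0, "ry": 0, "rz": 0, "x": 0.009, "y": 0.0045, "z": 0, "fingers": 0}
    - {"rx": 0, "ry": 0, "rz": 0, "x": 0.018, "y": 0.008, "z": 0, "fingers": 0}
    - {"rx": 0, "ry": 0, "rz": 0, "x": 0.027, "y": 0.011, "z": 0, "fingers": 0}
    - {"rx": 0, "ry": 0, "rz": 0, "x": 0.035, "y": 0.013, "z": 0, "fingers": 0}
    - {"rx": 0, "ry": 0, "rz": 0, "x": 0.0425, "y": 0.0145, "z": 0, "fingers": 0}
    - {"rx": 0, "ry": 0, "rz": 0, "x": 0.05, "y": 0.015, "z": 0, "fingers": 0}
    - {"rx": 0, "ry": 0, "rz": 0, "x": 0.0575, "y": 0.0155, "z": 0, "fingers": 0}
    - {"rx": 0, "ry": 0, "rz": 0, "x": 0.065, "y": 0.015, "z": 0, "fingers": 0}
    - {"rx": 0, "ry": 0, "rz": 0, "x": 0.073, "y": 0.014, "z": 0, "fingers": 0}
    - {"rx": 0, "ry": 0, "rz": 0, "x": 0.0805, "y": 0.012, "z": 0, "fingers": 0}
    - {"rx": 0, "ry": 0, "rz": 0, "x": 0.088, "y": 0.01, "z": 0, "fingers": 0}
    - {"rx": 0, "ry": 0, "rz": 0, "x": 0.096, "y": 0.0065, "z": 0, "fingers": 0}

```text
time: 7.95
ee_pos: [0.6189, -0.1962, 0.2683]
eef_rot: [1.0, -0.001, 0.0, 0.0]
ft_force: [-3.4, 0.6, 0.9]
width: 0.0002
```

```bash
python3 look.py a4; python3 path.py .618 -.1965 100 160 13
```

```text
8.0 [ 0.6198 -0.1953  0.2683] [-1.15 -1.4   0.89] 0.000714065309521239
100.0 [ 0.6178 -0.1967] x -0.0002 y 0.0002 0.648
105.0 [ 0.6253 -0.1928] x 0.0073 y -0.0037 0.654
110.0 [ 0.6324 -0.1883] x 0.0144 y -0.0082 0.66
115.0 [ 0.6393 -0.183 ] x 0.0213 y -0.0135 0.665
120.0 [ 0.6457 -0.1771] x 0.0277 y -0.0194 0.67
125.0 [ 0.6516 -0.1705] x 0.0336 y -0.0260 0.674
130.0 [ 0.6569 -0.1632] x 0.0389 y -0.0333 0.677
135.0 [ 0.6616 -0.1554] x 0.0436 y -0.0411 0.68
140.0 [ 0.6656 -0.1471] x 0.0476 y -0.0494 0.682
145.0 [ 0.6688 -0.1383] x 0.0508 y -0.0582 0.683
150.0 [ 0.6711 -0.1301] x 0.0531 y -0.0664 0.684
155.0 [ 0.6729 -0.1223] x 0.0549 y -0.0742 0.684
160.0 [ 0.674  -0.1143] x 0.0560 y -0.0822 0.684
```

View pics/a4.png

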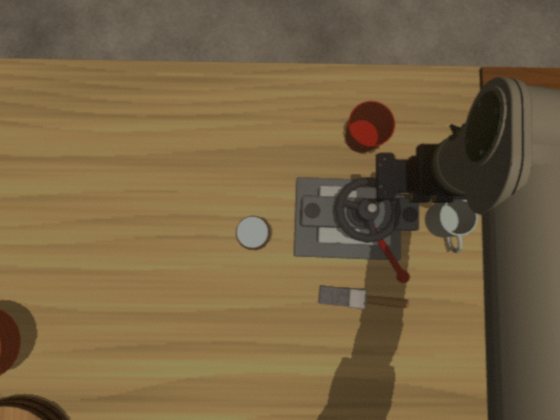

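Request:
drive_tool:
  plan:
    - {"rx": 0, "ry": 0, "rz": 0, "x": 0.0075, "y": -0.0035, "z": 0, "fingers": 0}
    - {"rx": 0, "ry": 0, "rz": 0, "x": 0.0145, "y": -0.008, "z": 0, "fingers": 0}
    - {"rx": 0, "ry": 0, "rz": 0, "x": 0.0215, "y": -0.0135, "z": 0, "fingers": 0}
    - {"rx": 0, "ry": 0, "rz": 0, "x": 0.028, "y": -0.0195, "z": 0, "fingers": 0}
    - {"rx": 0, "ry": 0, "rz": 0, "x": 0.0335, "y": -0.026, "z": 0, "fingers": 0}
    - {"rx": 0, "ry": 0, "rz": 0, "x": 0.039, "y": -0.0335, "z": 0, "fingers": 0}
    - {"rx": 0, "ry": 0, "rz": 0, "x": 0.0435, "y": -0.041, "z": 0, "fingers": 0}
    - {"rx": 0, "ry": 0, "rz": 0, "x": 0.0475, "y": -0.0495, "z": 0, "fingers": 0}
    - {"rx": 0, "ry": 0, "rz": 0, "x": 0.051, "y": -0.058, "z": 0, "fingers": 0}
    - {"rx": 0, "ry": 0, "rz": 0, "x": 0.053, "y": -0.0665, "z": 0, "fingers": 0}
    - {"rx": 0, "ry": 0, "rz": 0, "x": 0.055, "y": -0.074, "z": 0, "fingers": 0}
    - {"rx": 0, "ry": 0, "rz": 0, "x": 0.056, "y": -0.082, "z": 0, "fingers": 0}

```text
time: 9.5
ee_pos: [0.6746, -0.114, 0.2683]
eef_rot: [1.0, -0.001, 0.0, 0.0]
ft_force: [-2.1, -3.3, 0.5]
width: 0.0003
```

```bash
python3 look.py a5; python3 path.py .674 -.1145 160 220 13
```

```text
n 42 handle ang 10.761650237018298 mid yellow [ 0.63829859 -0.10376184] polar+3.8 6.72852468234853 size (13.565417289733887, 9.607933044433594)
9.55 [ 0.6748 -0.1123  0.2683] [-0.73 -0.61  0.08] 0.0005475294470424876
160.0 [ 0.674  -0.1143] x -0.0000 y -0.0002 0.684
165.0 [ 0.6744 -0.1061] x 0.0004 y -0.0084 0.683
170.0 [ 0.674  -0.0977] x 0.0000 y -0.0168 0.681
175.0 [ 0.6729 -0.0893] x -0.0011 y -0.0252 0.679
180.0 [ 0.6711 -0.0809] x -0.0029 y -0.0336 0.676
185.0 [ 0.6684 -0.0726] x -0.0056 y -0.0419 0.672
190.0 [ 0.6649 -0.0644] x -0.0091 y -0.0501 0.668
195.0 [ 0.6606 -0.0565] x -0.0134 y -0.0580 0.663
200.0 [ 0.6555 -0.0489] x -0.0185 y -0.0656 0.657
205.0 [ 0.6496 -0.0418] x -0.0244 y -0.0727 0.651
210.0 [ 0.643  -0.0352] x -0.0310 y -0.0793 0.644
215.0 [ 0.6357 -0.0293] x -0.0383 y -0.0852 0.636
220.0 [ 0.6278 -0.024 ] x -0.0462 y -0.0905 0.628
```

View pics/a5.png

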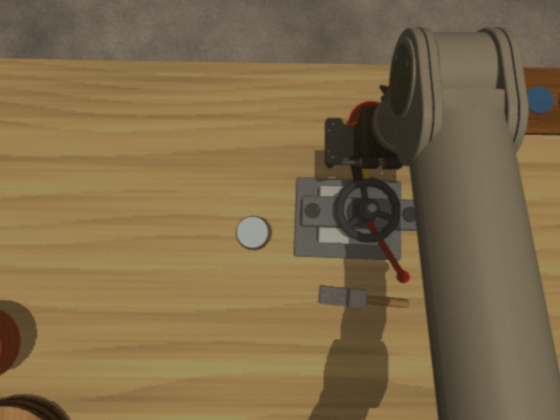

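Request:
drive_tool:
  plan:
    - {"rx": 0, "ry": 0, "rz": 0, "x": 0.0005, "y": -0.0085, "z": 0, "fingers": 0}
    - {"rx": 0, "ry": 0, "rz": 0, "x": 0, "y": -0.017, "z": 0, "fingers": 0}
    - {"rx": 0, "ry": 0, "rz": 0, "x": -0.001, "y": -0.025, "z": 0, "fingers": 0}
    - {"rx": 0, "ry": 0, "rz": 0, "x": -0.003, "y": -0.0335, "z": 0, "fingers": 0}
    - {"rx": 0, "ry": 0, "rz": 0, "x": -0.0055, "y": -0.042, "z": 0, "fingers": 0}
    - {"rx": 0, "ry": 0, "rz": 0, "x": -0.009, "y": -0.05, "z": 0, "fingers": 0}
    - {"rx": 0, "ry": 0, "rz": 0, "x": -0.0135, "y": -0.058, "z": 0, "fingers": 0}
    - {"rx": 0, "ry": 0, "rz": 0, "x": -0.0185, "y": -0.0655, "z": 0, "fingers": 0}
    - {"rx": 0, "ry": 0, "rz": 0, "x": -0.0245, "y": -0.0725, "z": 0, "fingers": 0}
    - {"rx": 0, "ry": 0, "rz": 0, "x": -0.031, "y": -0.0795, "z": 0, "fingers": 0}
    - {"rx": 0, "ry": 0, "rz": 0, "x": -0.0385, "y": -0.085, "z": 0, "fingers": 0}
    - {"rx": 0, "ry": 0, "rz": 0, "x": -0.046, "y": -0.0905, "z": 0, "fingers": 0}

```text
time: 11.05
ee_pos: [0.6282, -0.0233, 0.2683]
eef_rot: [1.0, -0.001, 0.0, 0.0]
ft_force: [1.5, -3.1, 0.5]
width: 0.0007
```

```bash
python3 look.py a6; python3 path.py .628 -.024 220 280 13; python3 -c "
from h import *
print(np.round(monitor.read_state()['joint_positions'],2))"
```

```text
11.1 [ 0.6275 -0.0222  0.2685] [ 2.01 -0.25  0.26] 0.0004812543484299869
220.0 [ 0.6278 -0.024 ] x -0.0002 y -0.0000 0.628
225.0 [ 0.6193 -0.0195] x -0.0087 y -0.0045 0.62
230.0 [ 0.6104 -0.0158] x -0.0176 y -0.0082 0.611
235.0 [ 0.6011 -0.013 ] x -0.0269 y -0.0110 0.601
240.0 [ 0.5928 -0.0111] x -0.0352 y -0.0129 0.593
245.0 [ 0.5856 -0.0097] x -0.0424 y -0.0143 0.586
250.0 [ 0.5782 -0.0089] x -0.0498 y -0.0151 0.578
255.0 [ 0.5707 -0.0087] x -0.0573 y -0.0153 0.571
260.0 [ 0.563  -0.0091] x -0.0650 y -0.0149 0.563
265.0 [ 0.5552 -0.0101] x -0.0728 y -0.0139 0.555
270.0 [ 0.5475 -0.0118] x -0.0805 y -0.0122 0.548
275.0 [ 0.5398 -0.0142] x -0.0882 y -0.0098 0.54
280.0 [ 0.5322 -0.0173] x -0.0958 y -0.0067 0.532
[ 0.3   0.39 -0.44  1.47  0.17  1.33 -1.72]
```

View pics/a6.png

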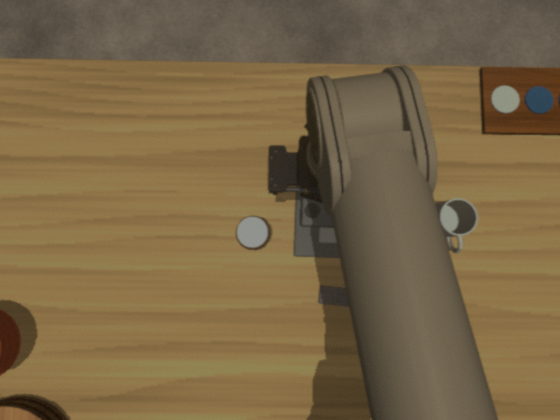

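Request:
drive_tool:
  plan:
    - {"rx": 0, "ry": 0, "rz": 0, "x": -0.0085, "y": -0.0045, "z": 0, "fingers": 0}
    - {"rx": 0, "ry": 0, "rz": 0, "x": -0.0175, "y": -0.008, "z": 0, "fingers": 0}
    - {"rx": 0, "ry": 0, "rz": 0, "x": -0.027, "y": -0.011, "z": 0, "fingers": 0}
    - {"rx": 0, "ry": 0, "rz": 0, "x": -0.035, "y": -0.013, "z": 0, "fingers": 0}
    - {"rx": 0, "ry": 0, "rz": 0, "x": -0.0425, "y": -0.0145, "z": 0, "fingers": 0}
    - {"rx": 0, "ry": 0, "rz": 0, "x": -0.05, "y": -0.015, "z": 0, "fingers": 0}
    - {"rx": 0, "ry": 0, "rz": 0, "x": -0.0575, "y": -0.0155, "z": 0, "fingers": 0}
    - {"rx": 0, "ry": 0, "rz": 0, "x": -0.065, "y": -0.015, "z": 0, "fingers": 0}

```text
time: 12.1
ee_pos: [0.5632, -0.0084, 0.2683]
eef_rot: [1.0, -0.001, 0.0, -0.0]
ft_force: [3.0, -0.4, -0.5]
width: 0.0003
```

```bash
python3 look.py a7;python3 look.py s7 side; python3 path.py .563 -.009 260 320 13; python3 -c "
from h import *
print(np.round(monitor.read_state()['joint_positions'],2))"
```

```text
12.15 [ 0.5625 -0.0084  0.2683] [ 2.07 -0.48  0.17] 0.0004889015494714494
12.2 [ 0.5628 -0.0084  0.2683] [0.   0.15 0.63] 0.0005672833001667094
260.0 [ 0.563  -0.0091] x -0.0000 y 0.0001 0.563
265.0 [ 0.5552 -0.0101] x -0.0078 y 0.0011 0.555
270.0 [ 0.5475 -0.0118] x -0.0155 y 0.0028 0.548
275.0 [ 0.5398 -0.0142] x -0.0232 y 0.0052 0.54
280.0 [ 0.5322 -0.0173] x -0.0308 y 0.0083 0.532
285.0 [ 0.5247 -0.0212] x -0.0383 y 0.0122 0.525
290.0 [ 0.5176 -0.0257] x -0.0454 y 0.0167 0.518
295.0 [ 0.5107 -0.031 ] x -0.0523 y 0.0220 0.512
300.0 [ 0.5043 -0.0369] x -0.0587 y 0.0279 0.506
305.0 [ 0.4984 -0.0435] x -0.0646 y 0.0345 0.5
310.0 [ 0.4931 -0.0508] x -0.0699 y 0.0418 0.496
315.0 [ 0.4884 -0.0586] x -0.0746 y 0.0496 0.492
320.0 [ 0.4844 -0.0669] x -0.0786 y 0.0579 0.489
[ 0.33  0.25 -0.47  1.64  0.11  1.28 -1.73]
```

View pics/s7.png

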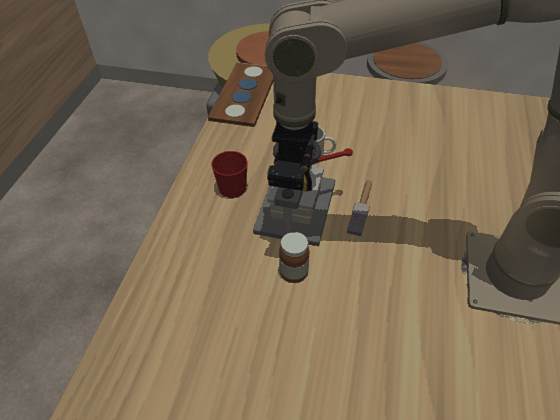

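Request:
drive_tool:
  plan:
    - {"rx": 0, "ry": 0, "rz": 0, "x": -0.008, "y": 0.001, "z": 0, "fingers": 0}
    - {"rx": 0, "ry": 0, "rz": 0, "x": -0.0155, "y": 0.003, "z": 0, "fingers": 0}
    - {"rx": 0, "ry": 0, "rz": 0, "x": -0.023, "y": 0.005, "z": 0, "fingers": 0}
    - {"rx": 0, "ry": 0, "rz": 0, "x": -0.031, "y": 0.0085, "z": 0, "fingers": 0}
    - {"rx": 0, "ry": 0, "rz": 0, "x": -0.0385, "y": 0.012, "z": 0, "fingers": 0}
    - {"rx": 0, "ry": 0, "rz": 0, "x": -0.0455, "y": 0.0165, "z": 0, "fingers": 0}
    - {"rx": 0, "ry": 0, "rz": 0, "x": -0.0525, "y": 0.022, "z": 0, "fingers": 0}
    - {"rx": 0, "ry": 0, "rz": 0, "x": -0.0585, "y": 0.028, "z": 0, "fingers": 0}
    - {"rx": 0, "ry": 0, "rz": 0, "x": -0.0645, "y": 0.0345, "z": 0, "fingers": 0}
    - {"rx": 0, "ry": 0, "rz": 0, "x": -0.07, "y": 0.042, "z": 0, "fingers": 0}
    - {"rx": 0, "ry": 0, "rz": 0, "x": -0.0745, "y": 0.0495, "z": 0, "fingers": 0}
    - {"rx": 0, "ry": 0, "rz": 0, "x": -0.0785, "y": 0.058, "z": 0, "fingers": 0}

```text
time: 13.7
ee_pos: [0.4848, -0.0669, 0.2682]
eef_rot: [1.0, -0.001, -0.0, -0.0]
ft_force: [2.0, 2.8, -0.2]
width: 0.0003
```

```bash
python3 look.py a8;python3 look.py s8 side; python3 path.py .4845 -.067 320 362.5 18; python3 -c "
from h import *
print(np.round(monitor.read_state()['joint_positions'],2))"
```

```text
13.75 [ 0.4844 -0.0682  0.2682] [0.3  0.68 1.  ] 0.0003576349123689255
13.8 [ 0.4845 -0.0678  0.2681] [0.91 0.1  1.29] 0.0003960159464503186
320.0 [ 0.4844 -0.0669] x -0.0001 y -0.0001 0.489
322.5 [ 0.4827 -0.0712] x -0.0018 y 0.0042 0.488
325.0 [ 0.4812 -0.0757] x -0.0033 y 0.0087 0.487
327.5 [ 0.48   -0.0801] x -0.0045 y 0.0131 0.487
330.0 [ 0.4789 -0.0839] x -0.0056 y 0.0169 0.486
332.5 [ 0.4779 -0.0878] x -0.0066 y 0.0208 0.486
335.0 [ 0.4771 -0.0917] x -0.0074 y 0.0247 0.486
337.5 [ 0.4765 -0.0957] x -0.0080 y 0.0287 0.486
340.0 [ 0.476  -0.0997] x -0.0085 y 0.0327 0.486
342.5 [ 0.4757 -0.1038] x -0.0088 y 0.0368 0.487
345.0 [ 0.4756 -0.1079] x -0.0089 y 0.0409 0.488
347.5 [ 0.4757 -0.1121] x -0.0088 y 0.0451 0.489
350.0 [ 0.476  -0.1163] x -0.0085 y 0.0493 0.49
352.5 [ 0.4764 -0.1205] x -0.0081 y 0.0535 0.491
355.0 [ 0.4771 -0.1247] x -0.0074 y 0.0577 0.493
357.5 [ 0.4779 -0.1289] x -0.0066 y 0.0619 0.495
360.0 [ 0.4789 -0.1331] x -0.0056 y 0.0661 0.497
362.5 [ 0.4802 -0.1373] x -0.0043 y 0.0703 0.499
[ 0.45  0.07 -0.42  1.82  0.03  1.25 -1.55]
```

View pics/s8.png

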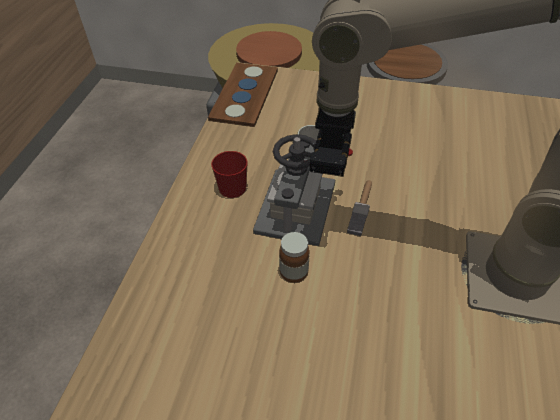

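View pics/a8.png

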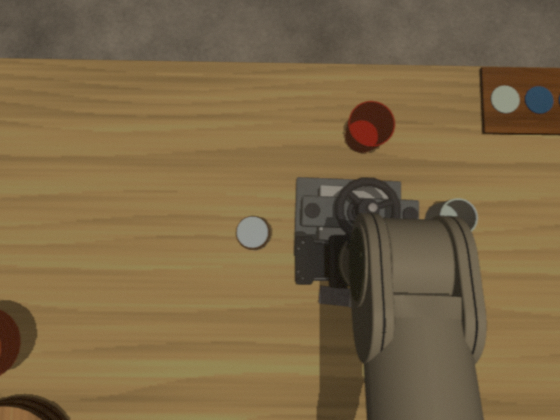

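Request:
drive_tool:
  plan:
    - {"rx": 0, "ry": 0, "rz": 0, "x": -0.0035, "y": 0.0085, "z": 0, "fingers": 0}
    - {"rx": 0, "ry": 0, "rz": 0, "x": -0.0055, "y": 0.017, "z": 0, "fingers": 0}
    - {"rx": 0, "ry": 0, "rz": 0, "x": -0.0075, "y": 0.0245, "z": 0, "fingers": 0}
    - {"rx": 0, "ry": 0, "rz": 0, "x": -0.0085, "y": 0.0325, "z": 0, "fingers": 0}
    - {"rx": 0, "ry": 0, "rz": 0, "x": -0.009, "y": 0.037, "z": 0, "fingers": 0}
    - {"rx": 0, "ry": 0, "rz": 0, "x": -0.009, "y": 0.041, "z": 0, "fingers": 0}
    - {"rx": 0, "ry": 0, "rz": 0, "x": -0.009, "y": 0.045, "z": 0, "fingers": 0}
    - {"rx": 0, "ry": 0, "rz": 0, "x": -0.009, "y": 0.045, "z": 0, "fingers": 0}
    - {"rx": 0, "ry": 0, "rz": 0, "x": -0.015, "y": 0.02, "z": 0, "fingers": 0}
    - {"rx": 0, "ry": 0, "rz": 0, "x": -0.015, "y": -0.02, "z": 0, "fingers": 0}
    - {"rx": 0, "ry": 0, "rz": 0, "x": -0.015, "y": -0.06, "z": 0, "fingers": 0}
    - {"rx": 0, "ry": 0, "rz": 0, "x": -0.015, "y": -0.06, "z": 0, "fingers": 0}

```text
time: 15.3
ee_pos: [0.4699, -0.004, 0.2683]
eef_rot: [1.0, 0.002, -0.0, 0.0]
ft_force: [0.2, 0.4, -0.9]
width: 0.0008
```

```bash
python3 look.py a9;python3 look.py s9 side
```

```text
15.35 [ 0.47   -0.006   0.2682] [-0.2  -1.3  -0.41] 3.227280205903265e-05
15.4 [ 0.47   -0.0071  0.2681] [ 0.34 -1.46  0.1 ] 0.00043187494400309103
```

View pics/s9.png

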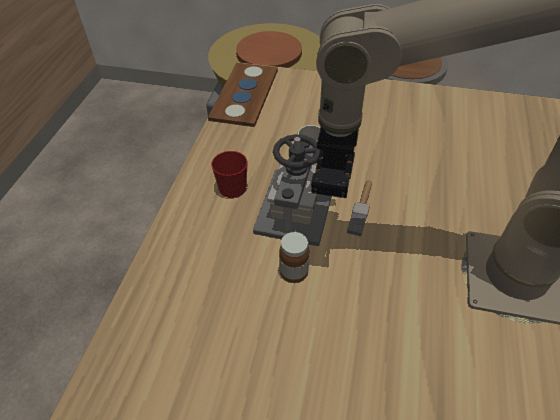

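View pics/a9.png

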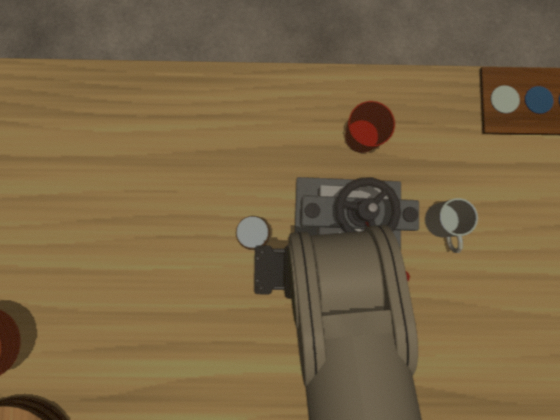

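Request:
drive_tool:
  plan:
    - {"rx": 0, "ry": 0, "rz": 0, "x": 0, "y": -0.04, "z": -0.02, "fingers": 0}
    - {"rx": 0, "ry": 0, "rz": 0, "x": 0, "y": -0.09, "z": -0.04, "fingers": 0}
    - {"rx": 0, "ry": 0, "rz": 0, "x": 0, "y": -0.14, "z": -0.04, "fingers": 0}
    - {"rx": 0, "ry": 0, "rz": 0, "x": 0, "y": -0.18, "z": -0.04, "fingers": 0}
    - {"rx": 0, "ry": 0, "rz": 0, "x": 0, "y": -0.18, "z": -0.04, "fingers": 0}

```text
time: 16.02
ee_pos: [0.4703, 0.1751, 0.3081]
eef_rot: [1.0, 0.001, -0.0, -0.0]
ft_force: [0.5, -0.3, -0.2]
width: 0.0006
```

```bash
python3 look.py a10;python3 look.py s10 side
```

```text
n 337 handle ang -163.99551662136884 mid yellow [ 0.48706771 -0.12794538] polar+3.8 -162.80188047496958 size (70.29608917236328, 14.342485427856445)
16.075 [0.4707 0.1731 0.3079] [ 0.2  -0.17 -0.39] 0.0002557046358049209
16.125 [0.4709 0.172  0.3079] [0.48 0.49 0.18] 0.0003775598231936664
```

View pics/a10.png

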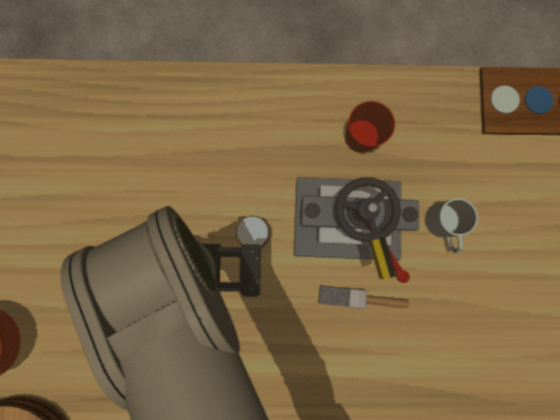

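Request:
drive_tool:
  plan:
    - {"rx": 0, "ry": 0, "rz": 0, "x": 0, "y": 0.05, "z": 0, "fingers": 0}
    - {"rx": 0, "ry": 0, "rz": 0, "x": 0, "y": 0.1, "z": 0, "fingers": 0}
    - {"rx": 0, "ry": 0, "rz": 0, "x": 0, "y": 0.15, "z": 0.02, "fingers": 0}
    - {"rx": 0, "ry": 0, "rz": 0, "x": 0, "y": 0.2, "z": 0.04, "fingers": 0}
    - {"rx": 0, "ry": 0, "rz": 0, "x": 0, "y": 0.24, "z": 0.04, "fingers": 0}
    - {"rx": 0, "ry": 0, "rz": 0, "x": 0.006, "y": 0.262, "z": 0.04, "fingers": 0}
    - {"rx": 0, "ry": 0, "rz": 0, "x": 0.006, "y": 0.27, "z": 0.04, "fingers": 0}

```text
time: 17.0
ee_pos: [0.4754, -0.0996, 0.2681]
eef_rot: [1.0, -0.003, -0.0, 0.0]
ft_force: [-0.4, 0.8, 0.1]
width: 0.0005
```

```bash
python3 path.py .4755 -.097 345 363 10; python3 -c "
from h import *
s=monitor.read_state();print(s['ee_pos'],s['ft_force'])"
```

```text
345.0 [ 0.4756 -0.1079] x 0.0001 y 0.0109 0.488
347.0 [ 0.4757 -0.1112] x 0.0002 y 0.0142 0.489
349.0 [ 0.4758 -0.1146] x 0.0003 y 0.0176 0.489
351.0 [ 0.4761 -0.118 ] x 0.0006 y 0.0210 0.491
353.0 [ 0.4765 -0.1213] x 0.0010 y 0.0243 0.492
355.0 [ 0.4771 -0.1247] x 0.0016 y 0.0277 0.493
357.0 [ 0.4777 -0.1281] x 0.0022 y 0.0311 0.495
359.0 [ 0.4785 -0.1314] x 0.0030 y 0.0344 0.496
361.0 [ 0.4794 -0.1348] x 0.0039 y 0.0378 0.498
363.0 [ 0.4805 -0.1381] x 0.0050 y 0.0411 0.5
[ 0.47544271 -0.09960519  0.26806966] [-0.38149407  0.79042883  0.12000162]
```

Push slowly to the end point, then back off and away.

Request:
drive_tool:
  plan:
    - {"rx": 0, "ry": 0, "rz": 0, "x": 0, "y": 0.008, "z": 0, "fingers": 0}
    - {"rx": 0, "ry": 0, "rz": 0, "x": 0, "y": 0.014, "z": 0, "fingers": 0}
    - {"rx": 0, "ry": 0, "rz": 0, "x": 0.0005, "y": 0.0175, "z": 0, "fingers": 0}
    - {"rx": 0, "ry": 0, "rz": 0, "x": 0.0005, "y": 0.021, "z": 0, "fingers": 0}
    - {"rx": 0, "ry": 0, "rz": 0, "x": 0.001, "y": 0.0245, "z": 0, "fingers": 0}
    - {"rx": 0, "ry": 0, "rz": 0, "x": 0.0015, "y": 0.0275, "z": 0, "fingers": 0}
    - {"rx": 0, "ry": 0, "rz": 0, "x": 0.002, "y": 0.031, "z": 0, "fingers": 0}
    - {"rx": 0, "ry": 0, "rz": 0, "x": 0.003, "y": 0.0345, "z": 0, "fingers": 0}
    - {"rx": 0, "ry": 0, "rz": 0, "x": 0.004, "y": 0.038, "z": 0, "fingers": 0}
    - {"rx": 0, "ry": 0, "rz": 0, "x": 0.0045, "y": 0.0405, "z": 0, "fingers": 0}
    - {"rx": 0, "ry": 0, "rz": 0, "x": 0.0045, "y": 0.0405, "z": 0, "fingers": 0}

```text
time: 18.38
ee_pos: [0.4804, -0.1374, 0.2682]
eef_rot: [1.0, -0.001, -0.0, 0.0]
ft_force: [-1.5, 1.3, 0.5]
width: 0.0004
```

Request:
drive_tool:
  plan:
    - {"rx": 0, "ry": 0, "rz": 0, "x": -0.012, "y": -0.02, "z": 0, "fingers": 0}
    - {"rx": 0, "ry": 0, "rz": 0, "x": -0.015, "y": -0.06, "z": 0, "fingers": 0}
    - {"rx": 0, "ry": 0, "rz": 0, "x": -0.015, "y": -0.11, "z": -0.01, "fingers": 0}
    - {"rx": 0, "ry": 0, "rz": 0, "x": -0.015, "y": -0.16, "z": -0.03, "fingers": 0}
    - {"rx": 0, "ry": 0, "rz": 0, "x": -0.01, "y": -0.21, "z": -0.04, "fingers": 0}
    - {"rx": 0, "ry": 0, "rz": 0, "x": -0.01, "y": -0.26, "z": -0.04, "fingers": 0}
    - {"rx": 0, "ry": 0, "rz": 0, "x": -0.01, "y": -0.31, "z": -0.04, "fingers": 0}
    - {"rx": 0, "ry": 0, "rz": 0, "x": -0.01, "y": -0.31, "z": -0.04, "fingers": 0}

```text
time: 19.38
ee_pos: [0.4702, 0.1765, 0.3083]
eef_rot: [1.0, 0.002, 0.0, -0.0]
ft_force: [-0.3, -0.2, 0.6]
width: 0.0004
```

```bash
python3 look.py a11;python3 look.py s11 side
```

```text
n 333 handle ang -148.20104423503165 mid yellow [ 0.49613687 -0.15118476] polar+3.8 -146.93933819087886 size (70.08419036865234, 14.499031066894531)
19.425 [0.4707 0.174  0.3081] [ 0.81 -0.84 -0.71] 0.0004495928004215769
19.475 [0.4711 0.1725 0.308 ] [-0.5 -1.5 -0.4] 0.0004384094591476067
```

View pics/a11.png

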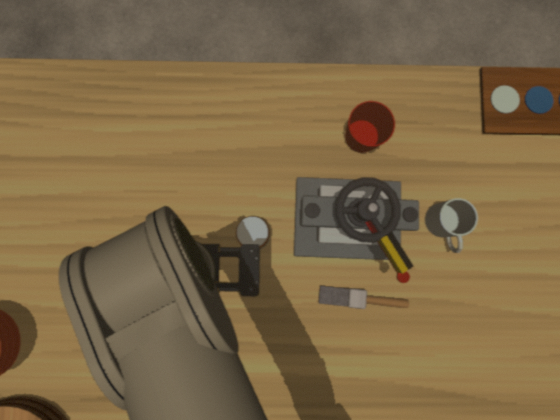

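```bash
python3 -c "
from bench import workorder
print(workorder.close_job())"
```

```text
the job is handed in; nothing more can be done
None
```

I turned the hand wheel one full counter-clockwise turn and handed the job in at about 19.5 s of the 54 s allowed. I pushed only on the yellow side with shut, downward-pointing fingers. I stopped 16° short to check the angle, then pushed the rest slowly.

- **Wheel angle:** in the last top picture the handle stands over the red pointer again. Two angle measures put it about 0.2–0.3° short of its starting direction, against an allowed 8°.
- **Pushing force:** the wrist sensor showed about 3–4 N at the end of most pushes, at angles in both halves of the turn. This is close to the wheel's stated stiffness. I could not read contact with the yellow face directly, because the gripper mostly hid the handle.
- **Mug, jar, tub and brush:** they look unmoved in the last top picture. I compared them by eye, not by measuring.
- **Arm:** it stands clear, with the fingertips about 0.24 m above the bench and the wrist force near zero apart from sensor noise.

**Disagreements:**
- When I stopped to check, the handle was about 3.5° behind my path model, so I aimed the last push past a full turn by about that much.
- The networks were sometimes wrong. They put the pointer tip on the wheel, and in the side view took the tub for the mug. I took the wheel and handle positions from the depth images instead.

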